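# Seat the medicine tub lid and read its logger with the touch wand

## Robot

A 6-joint arm with a two-finger parallel gripper is mounted at the origin on the work surface. World frame = base frame: x ahead of the robot, y to its left, z up, the work surface at z = 0. Lengths are in m, angles in degrees, forces in N, time in s.
With the tool pointing down it reaches from about 0.375 to 0.9 m from the base axis. Payload 3.1 kg.
Tool frame: the origin (TCP) lies at the very end of the fingers, on their centre line; the grasp point (between the pads) lies 19 mm behind it (grip_point_offset is the distance from the TCP to the grasp point, in m); y points along the fingers, x is the direction in which the jaws open and shut, and the axes are right-handed (so a half turn about y gives the same grasp; the last joint's range is limited). The gripper opens to 87 mm and grips with 3 to 60 N. Pads are 19 mm wide; open, the fingers measure 117 mm over their backs; the gripper's body (75 mm by 190 mm) begins 51 mm behind the grasp point.
Start: joints at [58.413, 30.224, 82.088, -0, 67.689, -10.227], TCP at [0.228, 0.582, 0.223] pointing down, gripper open.
Joint ranges: [-176.69, 176.69], [-43.24, 126.21], [12.49, 139.97], [-82, 262], [0, 151.66], [-163.58, 163.58]. Speed limits (degrees/s): [159.86, 159.86, 180, 180, 180, 180].

## Interface

Orientations are given as a 3x3 rotation matrix whose columns are the frame's x, y, z axes.
In Python, from rig import * gives the robot as it stands.
- The arm moves only by the tool send_rows, never from a script. Its argument "moves" is text: rows parted by semicolons, each of 5 numbers parted by spaces: the finger opening in mm, from 0 to 87, then the shift along the tool's x, y, z in mm, then the turn about the tool's y in degrees. In form: fingers dx dy dz yaw; .... A call has 1 to 20 rows; each row shifts and turns the commanded pose from where the row before left it, along the tool's axes as they then stand; what a row does not reach is not made up. A row lasts 1/12 s, in which the tool goes at most 41.7 mm and 7.16 degrees, less where a joint would pass 70% of its speed; a pose out of reach is approached as far as the arm can. A call is refused whole if a number of a shift passes 41.7 or a number of a turn 7.16, either way. A call with a gripper value outside its range is refused whole. The fingers move at their own pace and stop on an object; the grip force is fixed at half the most. Time passes only in rows, so rows that do not move let the fingers close. It gives the time, the measured TCP pose, the force and the opening at its end, in the units of the state.
- read_state(): the state, without advancing time (a new reading comes with each control period).
- capture(name): name is "scene" or "top" or "wrist"; returns a dict with "image" (480x640x3 uint8, blue, green, red), "z_map" (480x640 float32, m along the optical axis (not along the pixel's ray), 0 where there is no reading), "mtx" (3x3 intrinsics, pixels), "origin" and "rotation" of the camera in the world; the wrist camera has in their place "tool_from_camera" (4x4, takes a point from camera to tool coordinates, whose origin is the TCP and whose axes are the tool frame's). Camera axes: x right, y up, looking along -z (the intrinsics and any distortion apply to the point x, -y, -z); pixel columns grow to the right and rows downward; lengths in m; the calibration is good to about 2 mm. A picture is of the moment at which its call begins: read the wrist's pose just before it.
- hand_in(): hands the job in, once; it reports no verdict.
Trained networks look in a picture, given as the dict that the camera call returned (one of the last four; its "shot" number tells which), for a name from the list of things; names that differ only in an ending like _2 or _b are one class to them, and where a whole thing is asked for, a point or a joint stands for the part that bears it (a point fixed in the world has none). Each returns a list of dicts, best first, with "p" (0 to 1); they miss things now and then, are a little off and sometimes report something else, mostly with a low value. They report only what shows in the picture. A call takes as long as a camera call. They do not tell look-alikes from the thing itself.
- search_frame(picture, name): "bbox" ([left, top, right, bottom] in pixels, round what is visible of it).
- masks_of(picture, name): "region" (480x640 bool, what is visible of it) and "bbox" ([left, top, right, bottom] in pixels, round what is visible of it).
- mark_of(picture, name): "pixel" ([row, column] in pixels: a listed point, or the origin of a listed thing).
The state is a dict: "time_s": time; "joint_positions": joint angles; "qvel": joint speeds; "tau": joint torques, N m; "position": TCP position; "tcp_rot": TCP orientation; "force": force on the tool from outside, world axes, zero at the start; "moment": the same for the moment, N m; "opening": opening from 0.0 (shut) to 1.0 (fully open).
Only numpy, scipy, OpenCV 4.12 (cv2) and the standard library are available. Lean on these libraries where they do the work, as an engineer would, in place of code of your own. Each camera call takes 0.05 s, during which the arm holds its last target. There are 200 camera calls.

## Task

The lid of the round medicine tub is only resting on its catches: press it down until it snaps fully home and sits level on the rim. Then lift the reader wand out of its stand, keep it upright with the tip down, and touch its sprung tip to the middle of the small round steel logger button on the lid, lightly, so that the tip is pushed part of the way in but not to its stop. Finish while still holding the wand there, and leave the other things on the crate where they are.

Things in the scene. Friction and masses are not known exactly. Their poses are not given: they have to be found in the camera images.
- tub: round white plastic tub, 100 mm diameter, 60 mm high, wall 4 mm, fixed upright on the glass square (glass top at z = 6 mm). Origin: centre of its underside, z up. Four small sprung catches stand in its wall 6 mm below the rim
- lid: loose white lid: flange 112 mm across, 5 mm thick, plug below, 60 g. Origin: centre of the flange's underside; z up; x points to the logger button. Starts level on the catches, origin 69 mm above the tub's (9 mm above the rim); seated: 60 mm. Some 10 to 15 N on its middle snaps it down for good. On top the middle 40 mm is bare; at x = -42 mm is a low grip ridge, 7 x 36 x 6 mm
- logger (a point): centre of the top face of the steel logger button: a disc 17 mm in diameter standing 4 mm proud of the lid's top, 32 mm from the lid's middle
- stand: black stand fixed on the glass, 46 x 54 mm, 68 mm high, with an open pocket 24 x 32 mm and 18 mm deep in its top, where the wand stands upright. Origin: centre of its underside, z up
- wand: reader wand, 90 g: grey handle 20 mm (x) by 28 mm (y) by 95 mm high, then downwards a steel neck 12 mm thick and 24 mm long and the sprung tip. Origin: centre of the handle's underside; z up to its flat top at 95 mm. Starts upright in the stand, tip down, origin 50 mm above the stand's, axes along the stand's within 0.1 rad; the upper 77 mm of the handle stick out
- wand_point (a point): the lowest point of the wand's round-nosed tip (8 mm in diameter), on the wand's axis 42 mm below the wand's origin when the spring is relaxed
- probe_tip (a joint): how far the sprung tip is pushed into the wand (m): 0 relaxed, 0.008 at its stop; the force is 0.6 N at the start of the travel and 3.8 N at the stop (400 N/m)
- pill_bottle: bystander: orange pill bottle, 38 mm diameter, 72 mm high. Origin: centre of its underside
- tape_roll: bystander: roll of paper tape lying flat, 58 mm diameter, 25 mm high. Origin: centre of its underside
- cup: bystander: white ceramic cup, 78 mm diameter, 88 mm high. Origin: centre of its underside
- tweezer_case: bystander: hard tweezer case with a steel seam, 36 x 140 x 18 mm. Origin: centre of its underside
- carton: bystander: flat cardboard carton, 55 x 100 x 22 mm. Origin: centre of its underside
- glasses_case: bystander: black spectacles case, 55 x 150 x 38 mm. Origin: centre of its underside
There are look-alikes about, which are no part of the job. There is more than one size of the lid; the job needs the smaller.

How it is judged:
By the outcome, as a careful person would: the job done as asked, in the order asked, and still so for the second after the job is handed in, while the arm keeps its last pose, push and grip.
It also fails if it takes over 58 s, if anything falls off the work surface, if the arm or the gripper's body presses on something with over 40 N, if the wrist force passes 120 N, or if a joint passes its speed limit or range.

## Working session

There is one attempt and no reset: what is moved stays moved. The work goes in short steps, Python scripts to look and compute and a tool call to move; the robot and the scene stay as the last step left them, time stands still between calls to the robot, and variables do not carry over. Pictures are saved under pics/ and viewed, about 8 in all and at most 12, crops included, and the job is handed in when it is done.

Besides the shell and the picture viewer there is one more tool, called after "Call:" by a JSON object that holds its "method" and its "body", one argument or row to a line. send_rows: Moves the arm, as the interface text tells. Its arguments: {"type":"object","properties":{"moves":{"type":"string"}},"required":["moves"]}

```bash
ls; mkdir -p pics; cat > h.py <<'E'
from rig import *
import numpy as np, cv2
def cam(p, st=None):
    if "origin" in p: return np.array(p["rotation"]), np.array(p["origin"])
    T=np.array(p["tool_from_camera"]); R=np.array(st["tcp_rot"]); t=np.array(st["position"])
    return R@T[:3,:3], R@T[:3,3]+t
def world(p, st=None):
    K=np.array(p["mtx"]); R,o=cam(p,st); z=p["z_map"]
    v,u=np.mgrid[0:480,0:640]
    c=np.stack([(u-K[0,2])/K[0,0]*z, -(v-K[1,2])/K[1,1]*z, -z],-1)
    return c@R.T+o
def onplane(p,px,h,st=None):  # px=[row,col]
    K=np.array(p["mtx"]); R,o=cam(p,st)
    d=R@np.array([(px[1]-K[0,2])/K[0,0],-(px[0]-K[1,2])/K[1,1],-1]); return o+d*(h-o[2])/d[2]
E
python3 - <<'E'
from h import *
s=read_state(); print({k:np.round(v,3).tolist() for k,v in s.items()})
for n in ("top","scene"):
    p=capture(n); cv2.imwrite(f"pics/{n}0.png",p["image"]); print(n,[k for k in p], np.round(p["origin"],3))
    W=world(p)
    for t in ("tub","lid","logger","stand","wand","pill_bottle","cup","tape_roll"):
        for d in masks_of(p,t)[:4]:
            m=d["region"]&(p["z_map"]>0); w=W[m]
            if len(w): print(t,round(d["p"],2),np.round(d["bbox"]).tolist(),np.round(np.median(w,0),3),np.round(np.percentile(w,2,0),3),np.round(np.percentile(w,98,0),3))
E
```

```text
pics
{'time_s': 0.0, 'joint_positions': [58.413, 30.279, 82.155, -0.001, 67.69, -10.227], 'qvel': [0.006, -0.073, 0.021, 0.046, -0.051, -0.024], 'tau': [-0.0, -44.004, -17.66, 0.063, 0.058, -0.0], 'position': [0.227, 0.581, 0.222], 'tcp_rot': [[0.364, -0.001, -0.931], [0.931, -0.002, 0.364], [-0.002, -1.0, 0.0]], 'force': [-0.209, 0.496, -0.784], 'moment': [-0.0, 0.042, 0.019], 'opening': 1.0}
top ['image', 'z_map', 'mtx', 'origin', 'rotation', 'shot'] [ 0.369 -0.121  1.705]
lid 0.75 [165.0, 317.0, 217.0, 339.0] [0.313 0.248 0.042] [0.283 0.177 0.023] [0.341 0.317 0.051]
lid 0.69 [430.0, 320.0, 480.0, 373.0] [ 0.282 -0.531  0.022] [ 0.213 -0.598  0.001] [ 0.349 -0.464  0.032]
lid 0.62 [315.0, 230.0, 359.0, 271.0] [ 0.562 -0.168  0.08 ] [ 0.511 -0.218  0.073] [ 0.611 -0.118  0.088]
logger 0.97 [430.0, 323.0, 483.0, 371.0] [ 0.282 -0.531  0.023] [ 0.217 -0.598  0.014] [ 0.348 -0.466  0.032]
logger 0.77 [317.0, 232.0, 355.0, 265.0] [ 0.562 -0.168  0.08 ] [ 0.514 -0.218  0.072] [ 0.612 -0.118  0.088]
stand 0.47 [226.0, 230.0, 251.0, 253.0] [0.563 0.109 0.071] [0.544 0.088 0.008] [0.595 0
[... 988 characters left out ...]
.0, 273.0] [0.749 0.194 0.067] [0.71  0.168 0.015] [0.781 0.24  0.096]
stand 0.67 [399.0, 211.0, 423.0, 244.0] [0.588 0.108 0.05 ] [0.544 0.09  0.01 ] [0.603 0.139 0.077]
wand 0.97 [408.0, 191.0, 420.0, 221.0] [0.578 0.117 0.119] [0.561 0.107 0.077] [0.586 0.132 0.154]
wand 0.67 [302.0, 320.0, 362.0, 357.0] [ 0.744 -0.22   0.025] [ 0.721 -0.287  0.012] [ 0.761 -0.154  0.028]
pill_bottle 0.71 [321.0, 200.0, 336.0, 225.0] [ 0.43  -0.022  0.053] [ 0.407 -0.034  0.012] [ 0.438 -0.002  0.082]
cup 0.96 [469.0, 229.0, 506.0, 274.0] [0.748 0.194 0.068] [0.709 0.168 0.014] [0.781 0.24  0.096]
tape_roll 0.88 [362.0, 250.0, 382.0, 271.0] [ 0.603 -0.013  0.028] [ 0.577 -0.04   0.008] [0.629 0.011 0.035]
```

```bash
python3 - <<'E'
import cv2,numpy as np
a=cv2.imread("pics/top0.png")[150:390,150:490]; b=cv2.imread("pics/scene0.png")[170:370,60:520]
a=cv2.resize(a,None,fx=1.7,fy=1.7)[:, :]; b=cv2.resize(b,(578,251))
a=cv2.resize(a,(495,349)); 
c=np.zeros((600,578,3),np.uint8); c[:349,:495]=a; c[349:]=b
cv2.imwrite("pics/c1.png",cv2.resize(c,(578,600)))
E
```

```text
(no output)
```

View pics/c1.png

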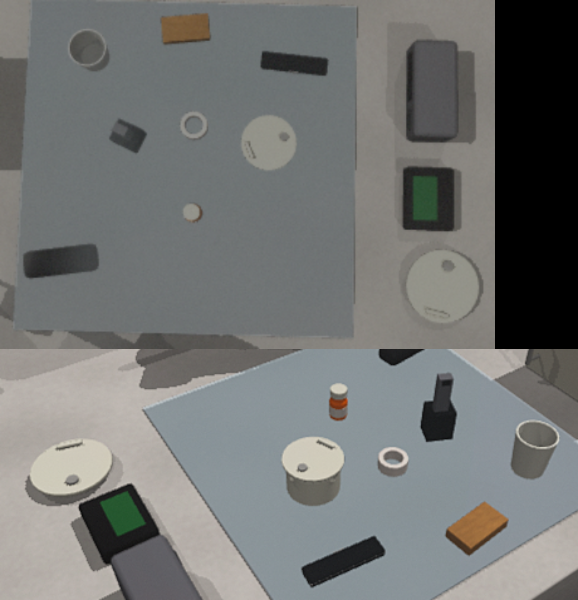

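Call:
{"method": "send_rows", "body": {
  "moves": "0 -20 -10 -20 0;0 -27 -10 -28 0;0 -27 -10 -28 0;0 -28 0 -28 0;0 -28 0 -28 0;0 -28 0 -28 0;0 -28 0 -28 0;0 -28 0 -28 0;0 -28 0 -28 0;0 -28 0 -28 0;0 -28 0 -28 0;0 -28 0 -28 0;0 -28 0 -28 0;0 -28 0 -28 0;0 -28 0 -28 0;0 -28 0 -28 0;0 -28 0 -28 0;0 -28 0 -28 0;0 -28 0 -28 0;0 -28 0 -28 0"
}}

```text
time_s: 2.57
position: [0.5418, -0.1333, 0.2527]
tcp_rot: [[0.365, 0.0, -0.931], [0.931, 0.0, 0.365], [0.0, -1.0, -0.0]]
force: [1.6, -0.5, 0.6]
opening: 0.005
```

Call:
{"method": "send_rows", "body": {
  "moves": "0 -16 0 -20 0;0 -9 0 -13 0;0 0 0 0 0"
}}

```text
time_s: 2.82
position: [0.565, -0.1704, 0.2525]
tcp_rot: [[0.367, 0.003, -0.93], [0.93, -0.002, 0.367], [-0.001, -1.0, -0.003]]
force: [0.3, 0.0, 0.5]
opening: 0.004
```

```bash
cat >> h.py <<'E'
def go(target, st):
    R=np.array(st["tcp_rot"]); return np.round(R.T@(np.array(target)-np.array(st["position"]))*1000,1)
E
python3 - <<'E'
from h import *
s=read_state(); print({k:np.round(s[k],3).tolist() for k in ("time_s","position","tcp_rot","force","joint_positions","opening")})
p=capture("wrist"); cv2.imwrite("pics/w1.png",p["image"]); print(np.round(p["tool_from_camera"],3).tolist())
W=world(p,s)
for t in ("lid","logger","tub"):
    for d in masks_of(p,t)[:3]:
        w=W[d["region"]&(p["z_map"]>0)]
        print(t,round(d["p"],2),np.round(d["bbox"]).tolist(),np.round(np.median(w,0),4),np.round(np.percentile(w,1,0),4),np.round(np.percentile(w,99,0),4))
    for d in mark_of(p,t)[:3]: print(t,"mark",round(d["p"],2),np.round(d["pixel"],1),np.round(onplane(p,d["pixel"],{"lid":.075,"logger":.084,"tub":.006}[t],s),4))
E
```

```text
{'time_s': 2.817, 'position': [0.565, -0.17, 0.252], 'tcp_rot': [[0.367, 0.003, -0.93], [0.93, -0.002, 0.367], [-0.001, -1.0, -0.003]], 'force': [0.329, 0.016, 0.456], 'joint_positions': [-27.6, 25.56, 85.407, -0.044, 68.843, -96.032], 'opening': 0.004}
[[1.0, -0.0, 0.0, -0.001], [0.0, 0.3, -0.954, -0.161], [0.0, 0.954, 0.3, 0.083], [0.0, 0.0, 0.0, 1.0]]
lid mark 0.78 [210.1 317. ] [ 0.5599 -0.1635  0.075 ]
logger 0.67 [258.0, 158.0, 370.0, 267.0] [ 0.5577 -0.1652  0.0792] [ 0.508  -0.2182  0.0768] [ 0.6127 -0.1138  0.0851]
```

View pics/w1.png

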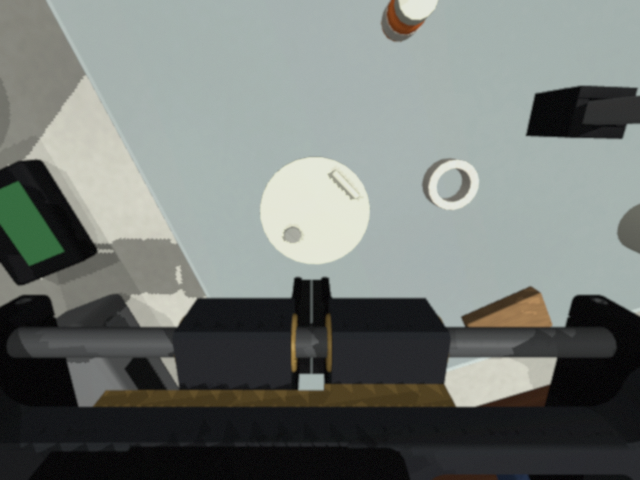

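Call:
{"method": "send_rows", "body": {
  "moves": "0 2 30 5 0;0 0 40 0 0;0 0 40 0 0;0 0 30 0 0;0 0 20 0 0;0 0 6 0 0;0 0 0 0 0;0 0 0 0 0"
}}

```text
time_s: 3.83
position: [0.5597, -0.1627, 0.0874]
tcp_rot: [[0.364, 0.001, -0.932], [0.932, -0.001, 0.364], [-0.0, -1.0, -0.001]]
force: [-0.5, 0.2, 0.3]
opening: 0.006
```

Call:
{"method": "send_rows", "body": {
  "moves": "0 0 2 0 0;0 0 2 0 0;0 0 1 0 0;0 0 1 0 0;0 0 0 0 0"
}}

```text
time_s: 4.25
position: [0.5592, -0.1629, 0.081]
tcp_rot: [[0.364, 0.001, -0.931], [0.931, -0.0, 0.364], [-0.0, -1.0, -0.001]]
force: [-0.6, 0.1, 0.4]
opening: 0.004
```

Call:
{"method": "send_rows", "body": {
  "moves": "0 -3 0 -3 0;0 0 1 0 0;0 0 1 0 0;0 0 1 0 0;0 0 0 0 0"
}}

```text
time_s: 4.67
position: [0.561, -0.167, 0.0775]
tcp_rot: [[0.364, 0.001, -0.931], [0.931, -0.0, 0.364], [-0.0, -1.0, -0.001]]
force: [0.2, -0.1, 1.6]
opening: 0.007
```

Call:
{"method": "send_rows", "body": {
  "moves": "0 0 1 0 0;0 0 1 0 0;0 0 1 0 0;0 0 0 0 0"
}}

```text
time_s: 5.0
position: [0.5607, -0.1666, 0.0742]
tcp_rot: [[0.364, -0.0, -0.931], [0.931, 0.0, 0.364], [0.0, -1.0, 0.0]]
force: [0.3, -0.3, 0.8]
opening: 0.004
```

Call:
{"method": "send_rows", "body": {
  "moves": "0 0 1 0 0;0 0 1 0 0;0 0 0 0 0"
}}

```text
time_s: 5.25
position: [0.5604, -0.1664, 0.0721]
tcp_rot: [[0.364, -0.001, -0.931], [0.931, 0.001, 0.364], [0.0, -1.0, 0.001]]
force: [0.1, -0.2, 0.3]
opening: 0.007
```

Call:
{"method": "send_rows", "body": {
  "moves": "0 0 1 0 0;0 0 0 0 0"
}}

```text
time_s: 5.42
position: [0.5605, -0.1664, 0.0715]
tcp_rot: [[0.364, -0.001, -0.931], [0.931, 0.001, 0.364], [0.0, -1.0, 0.001]]
force: [-0.3, 1.2, 1.0]
opening: 0.006
```

Call:
{"method": "send_rows", "body": {
  "moves": "0 0 1 0 0;0 0 0 0 0"
}}

```text
time_s: 5.58
position: [0.5605, -0.1664, 0.0714]
tcp_rot: [[0.364, -0.001, -0.931], [0.931, 0.0, 0.364], [0.0, -1.0, 0.001]]
force: [-1.7, 1.4, 7.8]
opening: 0.004
```

Call:
{"method": "send_rows", "body": {
  "moves": "0 0 1 0 0;0 0 0 0 0"
}}

```text
time_s: 5.75
position: [0.5605, -0.1664, 0.0714]
tcp_rot: [[0.364, -0.0, -0.931], [0.931, 0.0, 0.364], [-0.0, -1.0, 0.0]]
force: [-3.5, 1.8, 13.4]
opening: 0.003
```

```bash
python3 - <<'E'
from h import *
for i in range(1):
    s=read_state(); print(s["time_s"],np.round(s["force"],2),np.round(s["position"],4))
p=capture("scene"); cv2.imwrite("pics/s2.png",cv2.resize(p["image"][190:330,230:400],None,fx=4,fy=4,interpolation=cv2.INTER_CUBIC))
W=world(p)
for d in masks_of(p,"lid")[:3]:
    w=W[d["region"]&(p["z_map"]>0)]; print(d["p"],d["bbox"],np.median(w,0),np.percentile(w[:,2],[5,25,75]))
E
```

```text
5.75 [-3.52  1.8  13.36] [ 0.5605 -0.1664  0.0714]
0.94 [86.6, 237.2, 149.6, 288.0] [ 0.28809246 -0.53078551  0.02439566] [0.02012243 0.02313461 0.02561965]
0.71 [281.9, 244.7, 333.1, 279.6] [ 0.57309367 -0.17503607  0.07242613] [0.06976608 0.0713267  0.07359185]
```

View pics/s2.png

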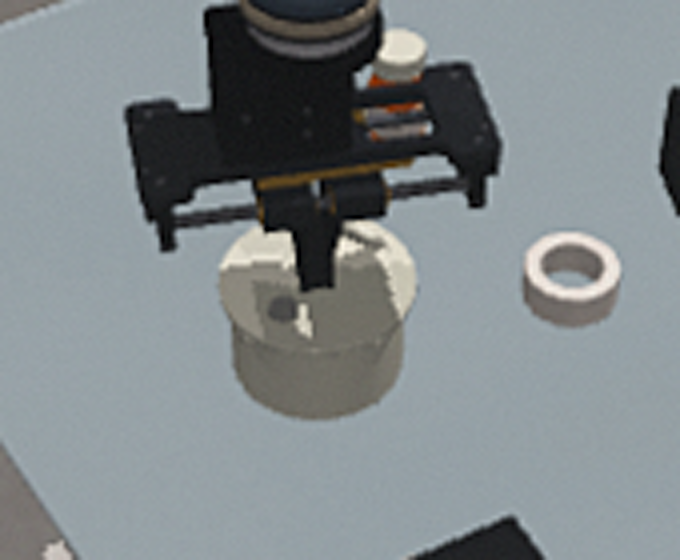

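Call:
{"method": "send_rows", "body": {
  "moves": "0 0 1 0 0;0 0 0 0 0;0 0 0 0 0"
}}

```text
time_s: 6.1
position: [0.5605, -0.1665, 0.0713]
tcp_rot: [[0.364, 0.0, -0.931], [0.931, -0.0, 0.364], [-0.0, -1.0, -0.0]]
force: [-4.6, 2.3, 18.5]
opening: 0.005
```

Call:
{"method": "send_rows", "body": {
  "moves": "0 0 -20 0 0;0 0 -40 0 0;0 0 -40 0 0;87 0 -40 0 0;87 20 -30 10 0;87 33 -20 16 0;87 35 0 17 0;87 35 0 17 0;87 35 0 17 0;87 35 0 17 0;87 35 0 17 0;87 28 0 11 0;87 10 0 6 0;87 0 0 0 0;87 0 0 0 0"
}}

```text
time_s: 7.35
position: [0.5381, 0.1273, 0.2582]
tcp_rot: [[0.363, -0.001, -0.932], [0.932, -0.001, 0.363], [-0.001, -1.0, 0.0]]
force: [0.6, -0.3, -0.1]
opening: 0.832
```

```bash
python3 - <<'E'
from h import *
s=read_state(); print(s["time_s"],np.round(s["force"],2),np.round(s["position"],4),s["opening"])
p=capture("wrist"); cv2.imwrite("pics/w2.png",p["image"])
W=world(p,s); np.save("W2.npy",W)
for t in ("wand","stand"):
    for d in masks_of(p,t)[:2]:
        w=W[d["region"]&(p["z_map"]>0)]; print(t,round(d["p"],2),np.round(d["bbox"]),np.median(w,0))
v=p["z_map"]>0
near=v&(np.hypot(W[...,0]-.575,W[...,1]-.113)<.06)
for lo,hi in((.135,.17),(.064,.085)):
    m=near&(W[...,2]>lo)&(W[...,2]<hi)
    w=W[m]; r=cv2.minAreaRect((w[:,:2]*1000).astype(np.float32)); print(lo,m.sum(),r,np.median(w[:,2]))
q=capture("top"); 
for d in masks_of(q,"lid"):
    WW=world(q); w=WW[d["region"]&(q["z_map"]>0)]; print("lid",round(d["p"],2),np.round(np.median(w,0),4),np.percentile(w[:,2],[5,95]))
E
```

```text
7.35 [ 0.65 -0.27 -0.09] [0.5381 0.1273 0.2582] 0.8316493880708777
wand 0.7 [305. 233. 338. 284.] [0.5650495  0.1244817  0.14281526]
stand 0.68 [293. 208. 345. 266.] [0.55737517 0.12932399 0.07217877]
0.135 851 ((570.9832763671875, 122.7523193359375), (27.986602783203125, 22.19169807434082), 65.70404815673828) 0.14955188855908652
0.064 1309 ((570.7749633789062, 122.95470428466797), (53.98977279663086, 46.48317337036133), 66.3446273803711) 0.07285481995390747
lid 0.86 [ 0.2823 -0.5298  0.0226] [0.01582058 0.02942789]
lid 0.61 [ 0.5984 -0.0133  0.0291] [0.01925396 0.03691933]
lid 0.6 [ 0.5612 -0.1675  0.0706] [0.0643284  0.07708361]
```

View pics/w2.png

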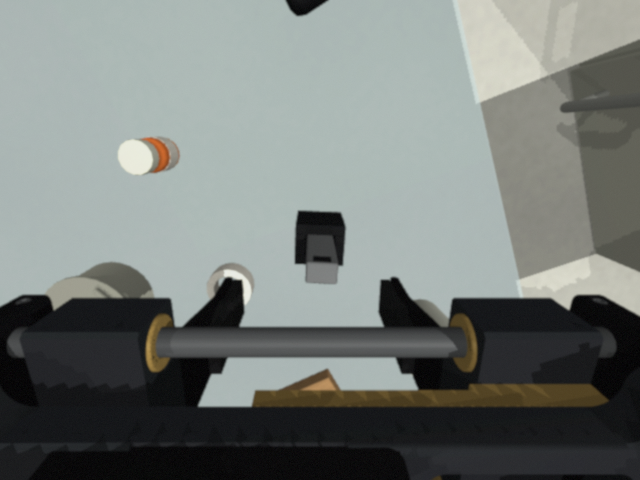

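Call:
{"method": "send_rows", "body": {
  "moves": "87 8 0 -32 0;87 0 0 0 2.5;87 0 0 0 0;87 0 20 0 0;87 0 20 0 0;87 0 0 0 0;87 0 0 0 0"
}}

```text
time_s: 8.18
position: [0.5698, 0.1228, 0.2177]
tcp_rot: [[0.405, -0.004, -0.914], [0.914, -0.0, 0.405], [-0.002, -1.0, 0.003]]
force: [0.6, -0.1, 0.2]
opening: 1.004
```

```bash
python3 - <<'E'
from h import *
s=read_state(); print(s["time_s"],np.round(s["position"],4),s["opening"],go([.571,.1228,.100],s),np.round(s["tcp_rot"],3).tolist())
p=capture("wrist"); cv2.imwrite("pics/w3.png",p["image"])
W=world(p,s); v=p["z_map"]>0
near=v&(np.hypot(W[...,0]-.571,W[...,1]-.123)<.03)
m=near&(W[...,2]>.14)&(W[...,2]<.165)
w=W[m]; print(cv2.minAreaRect((w[:,:2]*1000).astype(np.float32)),np.median(w[:,2]))
E
```

```text
8.1833 [0.5698 0.1228 0.2177] 1.0035799229142486 [  0.6 117.7  -1.5] [[0.405, -0.004, -0.914], [0.914, -0.0, 0.405], [-0.002, -1.0, 0.003]]
((570.5797729492188, 123.05866241455078), (27.777353286743164, 20.638620376586914), 66.10406494140625) 0.14970722271928455
```

View pics/w3.png

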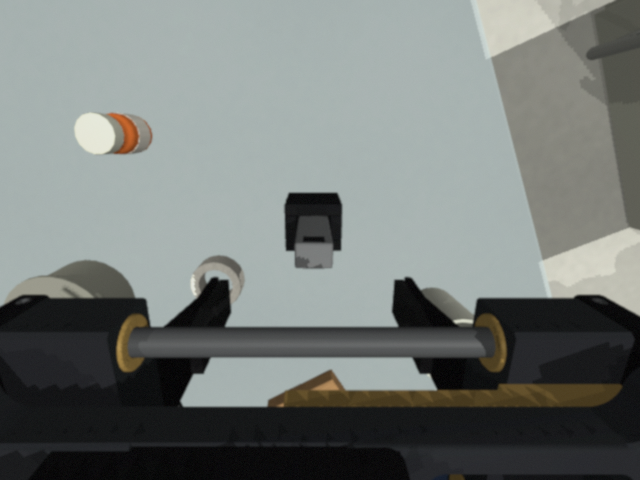

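Call:
{"method": "send_rows", "body": {
  "moves": "87 0 30 -1 0;87 0 35 0 0;87 0 30 0 0;87 0 17 0 0;87 0 5 0 0;87 0 0 0 0;87 0 0 0 0"
}}

```text
time_s: 8.82
position: [0.5735, 0.1229, 0.103]
tcp_rot: [[0.404, 0.003, -0.915], [0.915, 0.0, 0.404], [0.001, -1.0, -0.003]]
force: [0.3, -0.1, 0.1]
opening: 1.002
```

Call:
{"method": "send_rows", "body": {
  "moves": "24 0 0 0 0;24 0 0 0 0;24 0 0 0 0;24 0 0 0 0;24 0 0 0 0;24 0 0 0 0;24 0 0 0 0;24 0 0 0 0"
}}

```text
time_s: 9.48
position: [0.572, 0.1229, 0.1015]
tcp_rot: [[0.404, -0.0, -0.915], [0.915, -0.0, 0.404], [-0.0, -1.0, 0.0]]
force: [-0.2, -0.2, 0.6]
opening: 0.476
```

Call:
{"method": "send_rows", "body": {
  "moves": "0 0 0 0 0;0 0 0 0 0;0 0 0 0 0;0 0 0 0 0;0 0 0 0 0;0 0 0 0 0"
}}

```text
time_s: 9.98
position: [0.5719, 0.1229, 0.1013]
tcp_rot: [[0.405, -0.0, -0.915], [0.915, -0.0, 0.405], [-0.0, -1.0, 0.0]]
force: [-0.5, -0.9, -1.5]
opening: 0.322
```

Call:
{"method": "send_rows", "body": {
  "moves": "0 0 -2 0 0;0 0 -5 0 0;0 0 -10 0 0;0 0 -20 0 0;0 0 -20 0 0;0 0 -20 0 0;0 0 -20 0 0;0 0 0 0 0;0 0 0 0 0"
}}

```text
time_s: 10.73
position: [0.573, 0.123, 0.2003]
tcp_rot: [[0.404, 0.004, -0.915], [0.915, 0.0, 0.404], [0.002, -1.0, -0.004]]
force: [-0.4, 0.1, -2.4]
opening: 0.321
```

```bash
python3 - <<'E'
from h import *
s=read_state(); print(s["time_s"],np.round(s["position"],4),s["opening"],np.round(s["force"],2))
p=capture("scene"); W=world(p)
x0,x1,y0,y1=360,470,140,260
for d in masks_of(p,"wand")[:2]:
    w=W[d["region"]&(p["z_map"]>0)]; print(round(d["p"],2),np.round(d["bbox"]),np.round(np.percentile(w,[2,50,98],axis=0),4).tolist())
for d in mark_of(p,"wand_point")[:2]: print(d)
cv2.imwrite("pics/s3.png",cv2.resize(p["image"][y0:y1,x0:x1],None,fx=5,fy=5,interpolation=cv2.INTER_CUBIC))
E
```

```text
10.7333 [0.573  0.123  0.2003] 0.321314328724284 [-0.42  0.09 -2.41]
0.71 [411. 153. 430. 203.] [[0.5678, 0.1059, 0.1285], [0.5801, 0.1189, 0.2072], [0.5872, 0.1341, 0.2523]]
```

View pics/s3.png

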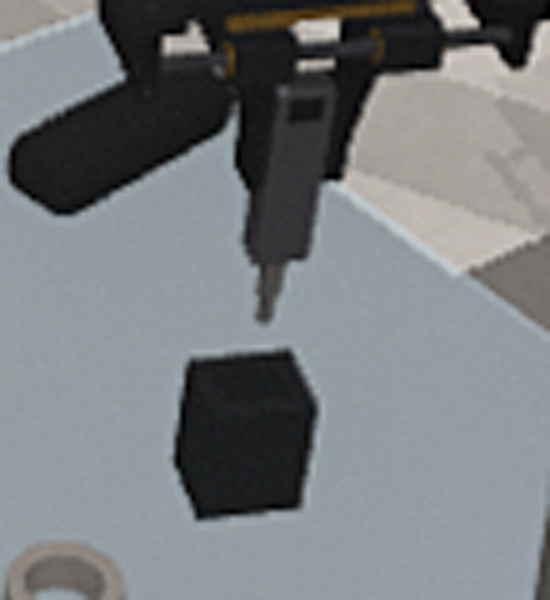

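Call:
{"method": "send_rows", "body": {
  "moves": "0 -8 -15 -5 0;0 -20 -15 -12 0;0 -29 0 -18 0;0 -29 0 -18 0;0 -29 0 -18 0;0 -29 0 -18 0;0 -29 0 -18 0;0 -29 0 -18 0;0 -29 0 -18 0;0 -29 0 -18 0;0 -20 0 -13 0;0 -12 0 -8 0;0 0 0 0 0;0 0 0 0 0;0 0 0 0 0"
}}

```text
time_s: 12.13
position: [0.6197, -0.2159, 0.2276]
tcp_rot: [[0.404, -0.002, -0.915], [0.915, 0.002, 0.404], [0.001, -1.0, 0.003]]
force: [0.3, -0.1, -1.0]
opening: 0.318
```

```bash
python3 - <<'E'
from h import *
s=read_state(); print(s["time_s"],np.round(s["position"],4),s["opening"],np.round(s["force"],2),np.round(s["tcp_rot"],3).tolist())
p=capture("wrist"); W=world(p,s); np.savez("w4.npz",z=p["z_map"],W=W)
im=p["image"]
for t in ("logger","lid","wand_point"):
    for d in mark_of(p,t)[:2]: print(t,round(d["p"],2),np.round(d["pixel"],1),np.round(onplane(p,d["pixel"],.075 if t=="logger" else .066,s),4))
m=(np.hypot(W[...,0]-.5605,W[...,1]+.167)<.058)&(W[...,2]>.06)&(W[...,2]<.09)
g=cv2.cvtColor(im,cv2.COLOR_BGR2GRAY)
print("lid z",np.percentile(W[m][:,2],[5,50,95]), np.median(g[m]))
hi=m&(W[...,2]>.0735)
print("raised centroid",hi.sum(),W[hi&(W[...,1]<-.18)].mean(0))
d=m&(g<0.85*np.median(g[m])); n,l,st,c=cv2.connectedComponentsWithStats(d.astype(np.uint8))
for i in range(1,n):
    if st[i,4]>40: print(st[i],c[i],W[l==i].mean(0),onplane(p,c[i][::-1],.075,s))
cv2.imwrite("pics/w4.png",im)
E
```

```text
12.1333 [ 0.6197 -0.2159  0.2276] 0.3175533858895482 [ 0.31 -0.13 -1.  ] [[0.404, -0.002, -0.915], [0.915, 0.002, 0.404], [0.001, -1.0, 0.003]]
logger 0.92 [170.2 308.3] [ 0.5714 -0.1987  0.075 ]
logger 0.75 [ 29.8 598.4] [0.5638 0.065  0.075 ]
lid 0.73 [142.8 335.6] [ 0.5596 -0.1659  0.066 ]
lid 0.59 [295.8 349.2] [ 0.7099 -0.2127  0.066 ]
wand_point 0.45 [241.  312.5] [ 0.6381 -0.2238  0.066 ]
lid z [0.06874499 0.07000538 0.0727926 ] 239.0
raised centroid 532 [ 0.57275315 -0.19527048  0.07428109]
[351  95  31  32 220] [365.38636364 110.75454545] [ 0.54481016 -0.13155892  0.07116752] [ 0.54472381 -0.1322075   0.075     ]
[301 162  20  18 283] [310.86219081 170.43462898] [ 0.57267353 -0.1966955   0.07334375] [ 0.57250538 -0.19660883  0.075     ]
```

View pics/w4.png

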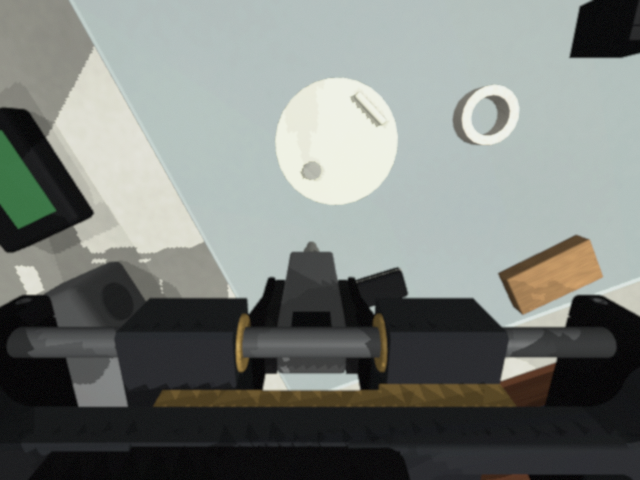

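```bash
python3 - <<'E'
from h import *
s=read_state(); p=capture("wrist"); W=world(p,s)
R=np.array(s["tcp_rot"]);o=np.array(s["position"])
T=(W-o)@R
v=p["z_map"]>0
# wand points in tool frame below fingers: y from 5 to 95
m=v&(abs(T[...,0])<.03)&(abs(T[...,2])<.03)&(T[...,1]>-.05)&(T[...,1]<.095)
for a in np.arange(-.05,.095,.01):
    k=m&(T[...,1]>=a)&(T[...,1]<a+.01)
    if k.sum()>3: print(round(a,3),k.sum(),np.round(np.percentile(T[k][:,[0,2]],[3,50,97],axis=0)*1000,1).tolist())
for y in (.08,.0835,.087): print(np.round((onplane(p,[241+1,312],o[2]-y,s)-o)@R*1000,1))
r=np.array([0,.083,0])
print("tip pix expected for centred")
K=np.array(p["mtx"]);Rc,oc=cam(p,s)
for tz in (-4,0,4):
    c=Rc.T@(o+R@np.array([0,.0833,tz/1000])-oc); print(tz,K[0,2]-K[0,0]*c[0]/c[2],K[1,2]+K[1,1]*c[1]/c[2], K[0,0]*.004/-c[2])
cv2.imwrite("pics/w5.png",cv2.resize(p["image"][225:400,240:390],None,fx=4,fy=3.4,interpolation=cv2.INTER_CUBIC))
E
```

```text
-0.05 2364 [[-22.5, -8.4], [-1.2, -2.5], [20.1, 12.0]]
-0.04 1390 [[-25.3, 9.7], [-1.4, 10.9], [22.9, 12.1]]
-0.03 1172 [[-23.5, 9.1], [-1.0, 10.6], [20.9, 12.1]]
-0.02 910 [[-22.5, 9.7], [-1.4, 10.6], [20.2, 12.0]]
-0.01 749 [[-22.6, 9.8], [-0.9, 10.6], [20.2, 12.1]]
0.0 424 [[-16.0, 9.7], [-1.5, 10.6], [13.9, 11.2]]
0.01 326 [[-13.9, 9.9], [-0.9, 10.6], [11.6, 11.0]]
0.02 280 [[-14.0, 9.8], [-0.9, 10.6], [11.7, 11.0]]
0.03 240 [[-13.9, 10.0], [-0.8, 10.6], [11.9, 11.0]]
0.04 111 [[-14.1, 9.8], [-1.5, 10.5], [11.4, 10.9]]
0.05 13 [[-4.0, 5.7], [-0.8, 6.3], [1.8, 6.9]]
0.06 62 [[-5.9, 3.1], [-1.1, 6.0], [3.7, 6.7]]
0.07 14 [[-4.2, 3.1], [-1.5, 4.6], [2.1, 5.5]]
0.08 20 [[-4.1, 2.5], [-0.7, 4.1], [2.3, 4.8]]
[-0.7 80.   5. ]
[-0.7 83.5  3.8]
[-0.7 87.   2.7]
tip pix expected for centred
-4 312.9116286239879 251.71854656563747 5.182745318988181
0 312.9204473560176 246.8117531584471 5.206852334885886
4 312.9293485103071 241.85909953011932 5.231184661488218
```

View pics/w5.png

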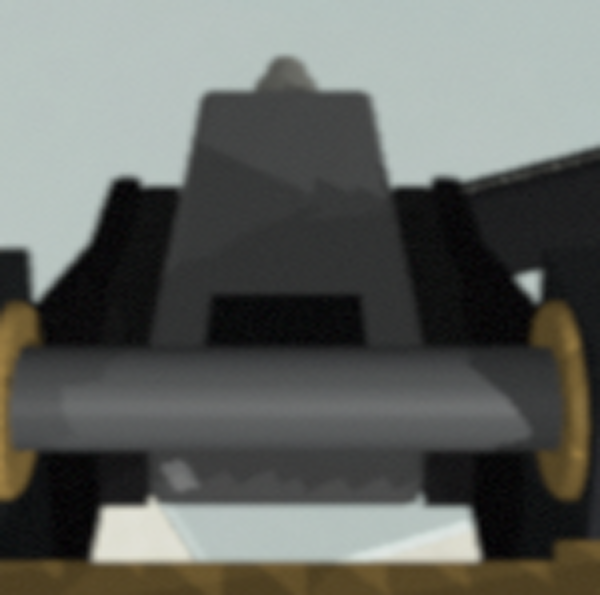

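Call:
{"method": "send_rows", "body": {
  "moves": "0 0 0 15 0;0 -1 0 25 0;0 0 10 10 0;0 0 15 0 0;0 0 15 0 0;0 0 10 0 0;0 0 4 0 0;0 0 0 0 0;0 0 0 0 0;0 0 0 0 0"
}}

```text
time_s: 13.22
position: [0.575, -0.1987, 0.1753]
tcp_rot: [[0.404, 0.001, -0.915], [0.915, -0.001, 0.404], [-0.0, -1.0, -0.002]]
force: [0.4, 0.2, -1.5]
opening: 0.319
```

```bash
python3 - <<'E'
from h import *
s=read_state(); print(s["time_s"],np.round(s["position"],4),s["opening"],np.round(s["force"],2),np.round(s["tcp_rot"],3).tolist())
R=np.array(s["tcp_rot"]);o=np.array(s["position"])
print("delta tool", go([.5722,-.197,.1583],s)-np.array([-1,0,.6]))
p=capture("wrist"); q=capture("scene"); Wq=world(q)
a=cv2.resize(p["image"][140:300,240:390],None,fx=2.6,fy=2.6,interpolation=cv2.INTER_CUBIC)
b=cv2.resize(q["image"][215:295,272:347],None,fx=5.2,fy=5.2,interpolation=cv2.INTER_CUBIC)
c=np.zeros((416,780,3),np.uint8); c[:,:390]=a[:416,:390]; c[:,390:]=b[:416,:390]; cv2.imwrite("pics/c6.png",c)
E
```

```text
13.2167 [ 0.575  -0.1987  0.1753] 0.31914718353424854 [ 0.38  0.25 -1.53] [[0.404, 0.001, -0.915], [0.915, -0.001, 0.404], [-0.0, -1.0, -0.002]]
delta tool [ 1.4 17.   2.7]
```

View pics/c6.png

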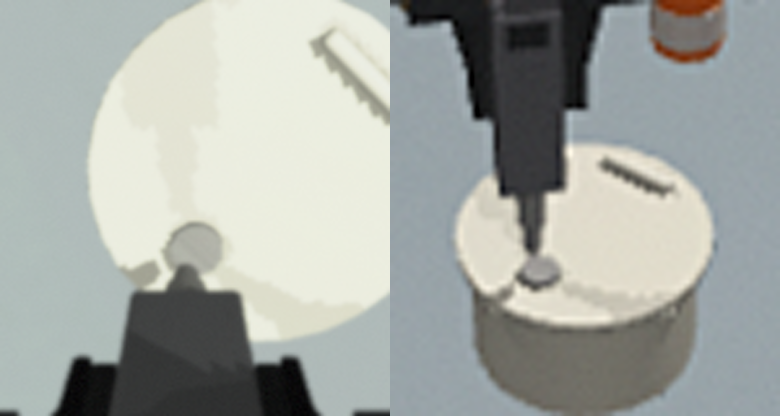

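Call:
{"method": "send_rows", "body": {
  "moves": "0 2 3 2.5 0;0 0 3 0 0;0 0 0 0 0;0 0 0 0 0;0 0 0 0 0"
}}

```text
time_s: 13.73
position: [0.5728, -0.1956, 0.1685]
tcp_rot: [[0.405, -0.0, -0.915], [0.915, -0.0, 0.405], [-0.0, -1.0, 0.0]]
force: [-0.0, 0.3, -1.3]
opening: 0.321
```

```bash
python3 - <<'E'
from h import *
s=read_state(); print(s["time_s"],np.round(s["position"],4),s["opening"],np.round(s["force"],2))
p=capture("wrist"); R=np.array(s["tcp_rot"]);o=np.array(s["position"])
for d in mark_of(p,"logger")[:2]: print(round(d["p"],2),d["pixel"],np.round((onplane(p,d["pixel"],.075,s)-o)@R*1000,1))
g=cv2.cvtColor(p["image"],cv2.COLOR_BGR2GRAY)
np.set_printoptions(linewidth=200); 
# where tip point (tool -1,.0873,.6) and logger disc outline at predicted place project
K=np.array(p["mtx"]);Rc,oc=cam(p,s)
def pr(X): c=Rc.T@(np.array(X)-oc); return np.array([K[0,2]-K[0,0]*c[0]/c[2],K[1,2]+K[1,1]*c[1]/c[2]])
im=cv2.resize(p["image"],None,fx=4,fy=4,interpolation=cv2.INTER_CUBIC)
t=o+R@np.array([-.001,0,.0006]); t[2]=.075
pts=np.array([pr(t+.0085*np.array([np.cos(a),np.sin(a),0])) for a in np.linspace(0,6.28,60)])
cv2.polylines(im,[np.int32(pts*4+2)],True,(0,0,255),1); print(pr(t))
cv2.imwrite("pics/w7.png",im[4*190:4*290,4*250:4*390])
E
```

```text
13.7333 [ 0.5728 -0.1956  0.1685] 0.3205450207998241 [-0.04  0.31 -1.3 ]
0.93 [244.9, 310.5] [-1.9 93.5 -1.9]
[311.60706596 241.9831341 ]
```

View pics/w7.png

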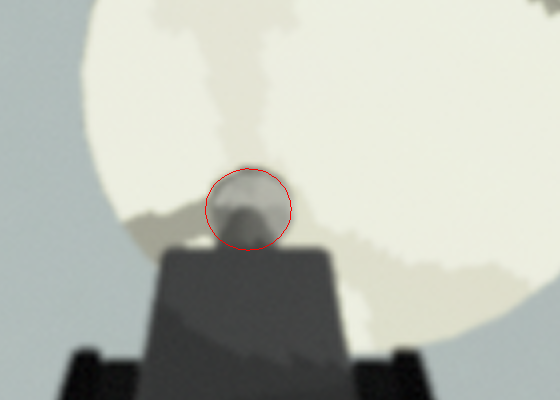

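Call:
{"method": "send_rows", "body": {
  "moves": "0 0 2 0 0;0 0 2 0 0;0 0 1 0 0;0 0 0 0 0;0 0 0 0 0;0 0 0 0 0"
}}

```text
time_s: 14.33
position: [0.5728, -0.1956, 0.1635]
tcp_rot: [[0.404, 0.0, -0.915], [0.915, -0.0, 0.404], [-0.0, -1.0, -0.0]]
force: [0.1, 0.1, -1.2]
opening: 0.318
```

Call:
{"method": "send_rows", "body": {
  "moves": "0 0 1 0 0;0 0 1 0 0;0 0 0 0 0;0 0 0 0 0;0 0 0 0 0"
}}

```text
time_s: 14.75
position: [0.573, -0.1957, 0.1617]
tcp_rot: [[0.404, 0.0, -0.915], [0.915, -0.0, 0.404], [-0.0, -1.0, -0.0]]
force: [0.3, -0.4, 0.1]
opening: 0.32
```

Call:
{"method": "send_rows", "body": {
  "moves": "0 0 1 0 0;0 0 1 0 0;0 0 0 0 0;0 0 0 0 0;0 0 0 0 0"
}}

```text
time_s: 15.17
position: [0.573, -0.1956, 0.1596]
tcp_rot: [[0.404, 0.0, -0.915], [0.915, -0.0, 0.404], [-0.0, -1.0, -0.0]]
force: [-0.1, 0.5, 0.8]
opening: 0.325
```

Call:
{"method": "send_rows", "body": {
  "moves": "0 0 1 0 0;0 0 0 0 0;0 0 0 0 0;0 0 0 0 0;0 0 0 0 0;0 0 0 0 0"
}}

```text
time_s: 15.67
position: [0.573, -0.1956, 0.1586]
tcp_rot: [[0.404, 0.0, -0.915], [0.915, -0.0, 0.404], [-0.0, -1.0, -0.0]]
force: [0.2, 0.0, 1.1]
opening: 0.325
```

```bash
python3 - <<'E'
from h import *
F=[];P=[]
for i in range(8):
    p=capture("scene" if i<7 else "wrist"); s=read_state(); F.append(s["force"]);P.append(s["position"])
print(np.mean(F,0),np.std(F,0),np.mean(P,0),s["opening"],s["time_s"])
q=capture("scene"); W=world(q)
a=cv2.resize(q["image"][215:295,272:347],None,fx=5.2,fy=5.2,interpolation=cv2.INTER_CUBIC)
b=cv2.resize(p["image"][150:310,240:390],None,fx=2.6,fy=2.6,interpolation=cv2.INTER_CUBIC)
cv2.imwrite("pics/c8.png",np.hstack([b[:416,:390],a[:416,:390]]))
for d in masks_of(q,"lid"):
    w=W[d["region"]&(q["z_map"]>0)]; print(round(d["p"],2),np.median(w,0),np.percentile(w[:,2],[5,95]))
E
```

```text
[ 0.45560483 -0.44184686  1.44067112] [0.67829473 0.76550773 0.64365653] [ 0.57291498 -0.195654    0.15855581] 0.32080377250964737 16.0667
0.78 [ 0.5720619  -0.16573921  0.07253601] [0.06961961 0.0763684 ]
0.66 [ 0.28820154 -0.53118369  0.02437724] [0.02106824 0.02859546]
0.6 [ 0.74321192 -0.2224218   0.024662  ] [0.01276119 0.02762715]
```

View pics/c8.png

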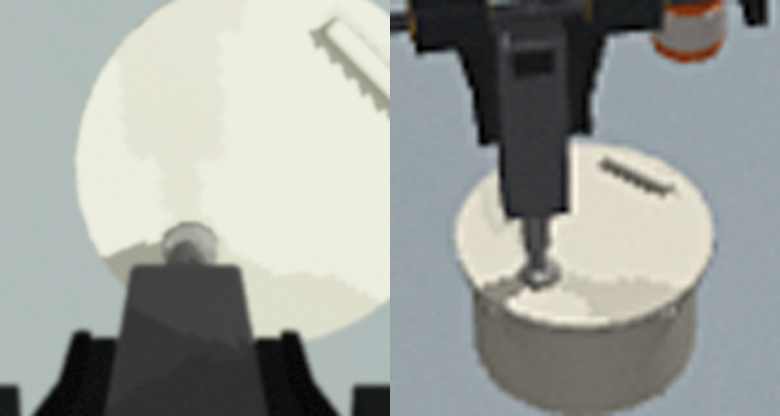

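```bash
python3 -c "
from rig import *
print(hand_in())"
```

```text
the job is handed in; nothing more can be done
None
```

I pressed the lid home, lifted the wand from its stand and brought its tip down onto the logger button. I handed the job in at about 16 s of the 58 s allowed, with the wand still held there.

- **Lid:** It was pressed with closed fingers at its middle. It stopped hard at z ≈ 71.3 mm under 18.5 N, against 71 mm expected when seated. The cameras then showed its top level and about 10 mm lower than before. I did not see the 10–15 N snap itself in the force readings, only the drop and the hard stop. The larger lid was left alone.
- **Wand:** It was gripped across its 28 mm side and hung upright in the fingers, with its side face at a constant offset all the way down.
- **Touch:** A circle drawn where the tip should land matched the button's outline in the close-up image, so the tip is centred to about 1–2 mm. From the arm's height, the tip is pushed in about 4 mm. The averaged force, 2.7 N less its resting value, suggests nearer 5 mm. These two disagree by more than I'd like because the force reading is noisy, but both are well short of the 8 mm stop.
- **Other things:** I moved none of them on purpose, and those in view in the later pictures looked undisturbed. I did not measure each one again at the end.

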